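# Ease the wedge out from under the dough press and try its lift lever

### The job

The marble panel of the dough press is propped open with a ribbed wooden wedge, whose pull grip has some play. Work the wedge back out from under it in small tugs, one rib at a time, letting the panel come to rest on the wedge after each tug and never letting it drop, until the panel is shut; then lay the wedge flat on the worktop, clear of the press. Then press the lift lever down to its stop to see that the panel rises, hold it there for a moment, and ease it back up so that the panel shuts gently; leave everything else where it stands.

Things in the scene. Friction and masses are not known exactly. Their poses are not given: they have to be found in the camera images.
- press: Dough press, bolted down. Origin: on the worktop. x points to its hinge (away from the open side), y to its left, z up. Base plate 12 mm thick, x -160 to +110 mm, y +-120 mm. The marble panel covers x -100 to +95 mm, y +-110 mm. The lever's ear on the right reaches y -168 mm, its paddle x -192 mm. Beyond y = +150 mm on its left all is clear of the press
- panel_edge (a point): Middle of the front edge of the heavy panel (1.6 kg, varies): a steel bullnose, 10 mm radius, along y, 185 mm from the hinge; the point is on its axis, 90 mm in front (-x) of the press origin. Height over the worktop: 49 mm at the start (resting on the wedge), 42 mm past the first rib, 35 mm past the second, 30 mm shut (underside 8 mm over the base), 56 mm at the upper stop. It drops if let go
- wedge_grip (a point): Centre of the wedge's pull grip, a wooden block 32 mm along x, 34 mm across y, 29 mm high, 15 mm above the wedge's underside; x to the wedge's tip, z up. Grasp across y. It slides on dowels with up to 18 mm of play, state unknown: the wedge follows only once that is taken up (pull 6 to 20 N). Its top falls 30 to 4 mm over 72 mm, 3 low ribs 18 mm apart; free 25 mm after the panel is shut
- lift_lever (a joint): Angle of the lift lever on the right of the press: 0 up (panel shut), grows as its front end goes down; linked to the panel, so it tells the panel's height: 0.163 at the start, about 0.105 resting past the first rib, 0.048 past the second (each +-0.02), 0.22 at the lower stop; gentle is under 0.6 rad/s. The panel's weight brings it up; pressing takes 5 to 14 N
- paddle_top (a point): Middle of the top face of the lever's wooden paddle (44 mm along x, 38 mm wide, 8 mm thick), on the right in front of the press; 56 mm above the worktop when up, about 26 mm at the lower stop. It swings about an axis along y 140 mm behind it (+x), 30 mm above the worktop
- salt_shaker: Salt shaker, 44 mm wide, 90 mm high, stands in front of the lever; bystander. Origin at its foot
- cutter_round: Round tin cookie cutter, 63 mm wide, 22 mm high, left of the press; bystander. Origin at its underside
- teaspoon: Teaspoon, 138 mm long, lying in front, to the left of the press; bystander. Origin at its underside
There are look-alikes about, which are no part of the job. What is meant by the part that bears wedge_grip is not turquoise, and is the smaller of those in its own colour.

How it is judged:
By the outcome, as a careful person would: the job done as asked, in the order asked, and still so for the second after the job is handed in, with the robot touching nothing.
It also fails if it takes over 67 s, if anything falls off the work surface, if the arm or the gripper's body presses on something with over 40 N, if the wrist force passes 120 N, or if a joint passes its speed limit or range.

### The arm

A 6-joint arm with a two-finger parallel gripper is mounted at the origin on a cart in front of the work surface, level with it; the furniture and walls round the work are solid. World frame = base frame: x ahead of the robot, y to its left, z up, the work surface at z = 0. Lengths are in m, angles in rad, forces in N, time in s.
With the tool pointing down it reaches from about 0.4 to 0.825 m from the base axis. Payload 7 kg.
Tool frame: the origin (TCP) lies on the centre line of the jaws, within the pads' length; the fingertips stand arm.tip_reach ahead of it and the grasp point (between the pads) lies 5 mm behind it (arm.tip_reach is the distance from the TCP to the fingertips, in m); z points along the fingers, y is the line along which they close (so a half turn about z gives the same grasp; the last joint's range is limited). The gripper opens to 88 mm and grips with 3 to 60 N. Pads are 19 mm wide; open, the fingers measure 130 mm over their backs; the gripper's body (78 mm by 193 mm) begins 47 mm behind the grasp point.
Start: joints at [0.288, 0.359, 0.012, 0, -1.224, -0.288], TCP at [0.675, -0, 0.241] pointing down, gripper open.
Joint ranges: [-3.07, 3.07], [-1.43, 2.12], [-1.02, 1.25], [-3.03, 1.67], [-3.05, -0], [-3.03, 3.03]. Speed limits (rad/s): [2.39, 2.39, 3.01, 3.14, 3.14, 3.14].

### API

Orientations are given as [roll, pitch, yaw] about the fixed x, y, z axes, in that order (R = Rz(yaw) Ry(pitch) Rx(roll)).
In Python, from station import status, optics, order, arm gives the robot as it stands. The module is installed in compiled form; this text tells all that it offers.
- The arm moves only by the shell command python3 -m jog 'ROWS' [FORCE]. ROWS is JSON, a list of rows, each a list of 3 entries, a list of its own where there are three numbers: the gripper command: -1 is shut, 1 is fully open, values between are in proportion, then the shift along the tool's x, y, z in mm, then the turn about the tool's z in rad. A call has 1 to 20 rows; each row is the pose to reach, as a shift and turn from the pose commanded when the call began, along the tool's axes at that moment; what a row does not reach only later rows make up. A row lasts 1/8 s, in which the tool goes at most 62.5 mm and 10.7 degrees, less where a joint would pass 70% of its speed; a pose out of reach is approached as far as the arm can. A call with a gripper value outside its range is refused whole. The fingers move at their own pace and stop on an object; FORCE is the grip in N (left out, the last holds). Time passes only in rows, so rows that repeat a pose let the fingers close. It gives the time, the measured TCP pose, the force, the opening and the grip force at its end, in the units of the state.
- status.get_state(): the state, without advancing time (a new reading comes with each control period).
- optics.grab_frame(name): name is "scene" or "side" or "wrist"; returns a dict with "color" (384x512x3 uint8, red, green, blue), "mtx" (3x3 intrinsics, pixels), "cam_to_world" (4x4, takes a point from camera to world coordinates). Camera axes: x right, y down, z forward; pixel columns grow to the right and rows downward; lengths in m; the calibration is good to about 2 mm. A picture is of the moment at which its call begins. There is no depth.
- order.job_done(): hands the job in; it is judged then, once.
The state is a dict: "t": time; "q": joint angles; "qd": joint speeds; "joint_efforts": joint torques, N m; "eef_pos": TCP position; "ee_rot": TCP orientation; "force": force on the tool from outside, world axes, zero at the start; "moment": the same for the moment, N m; "width": finger opening in m; "gripper_force": force on a finger pad.
Only numpy, scipy, OpenCV 4.12 (cv2) and the standard library are available. Lean on these libraries where they do the work, as an engineer would, in place of code of your own. Each camera call takes 0.05 s, during which the arm holds its last target. There are 200 camera calls.

## Working session

There is one attempt and no reset: what is moved stays moved. The work goes in short steps, Python scripts to look and compute and a shell command to move; the robot and the scene stay as the last step left them, time stands still between calls to the robot, and variables do not carry over. Pictures are saved under pics/ and viewed, at most 12 in all, crops included, and the job is handed in when it is done.

```bash
mkdir -p pics; python3 - <<'E'
from station import status, optics, arm
import cv2,pickle
s=status.get_state(); print(s['t'],s['eef_pos'],s['ee_rot'],s['width'],arm.tip_reach)
fs={n:optics.grab_frame(n) for n in("scene","side","wrist")}
pickle.dump(fs,open('f0.pkl','wb'))
for n in fs: print(n,fs[n]['cam_to_world'].round(3).tolist(),fs[n]['mtx'].round(1).tolist())
import numpy as np
a=np.hstack([fs["scene"]["color"],fs["side"]["color"]])
cv2.imwrite('pics/scene.png',cv2.resize(fs["scene"]["color"][...,::-1],(800,600)))
cv2.imwrite('pics/side.png',cv2.resize(fs["side"]["color"][...,::-1],(800,600)))
E
```

```text
0.0 [ 6.74539859e-01 -2.47758512e-05  2.39639838e-01] [ 3.13996877e+00 -1.51087460e-04 -1.57088415e+00] 0.08796626736552465 0.014
scene [[-0.795, -0.286, 0.535, 0.146], [-0.607, 0.39, -0.693, 0.48], [-0.011, -0.875, -0.484, 0.49], [0.0, 0.0, 0.0, 1.0]] [[347.0, 0.0, 249.3], [0.0, 347.0, 188.6], [0.0, 0.0, 1.0]]
side [[-0.957, -0.137, 0.256, 0.315], [-0.29, 0.497, -0.818, 0.701], [-0.015, -0.857, -0.515, 0.583], [0.0, 0.0, 0.0, 1.0]] [[421.6, 0.0, 260.0], [0.0, 421.6, 192.7], [0.0, 0.0, 1.0]]
wrist [[-1.0, 0.0, -0.001, 0.675], [0.0, 0.957, 0.289, -0.077], [0.001, 0.289, -0.957, 0.385], [0.0, 0.0, 0.0, 1.0]] [[279.1, 0.0, 251.0], [0.0, 279.1, 194.1], [0.0, 0.0, 1.0]]
```

View pics/scene.png

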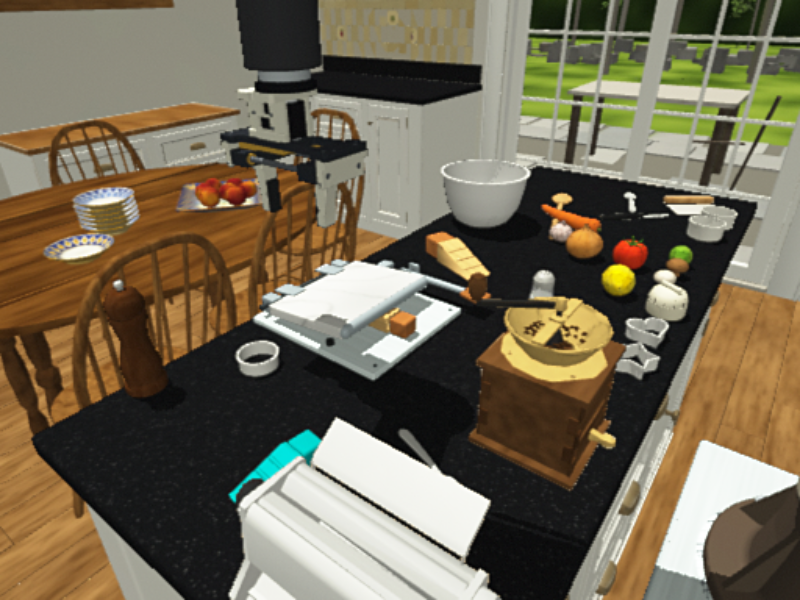

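View pics/side.png

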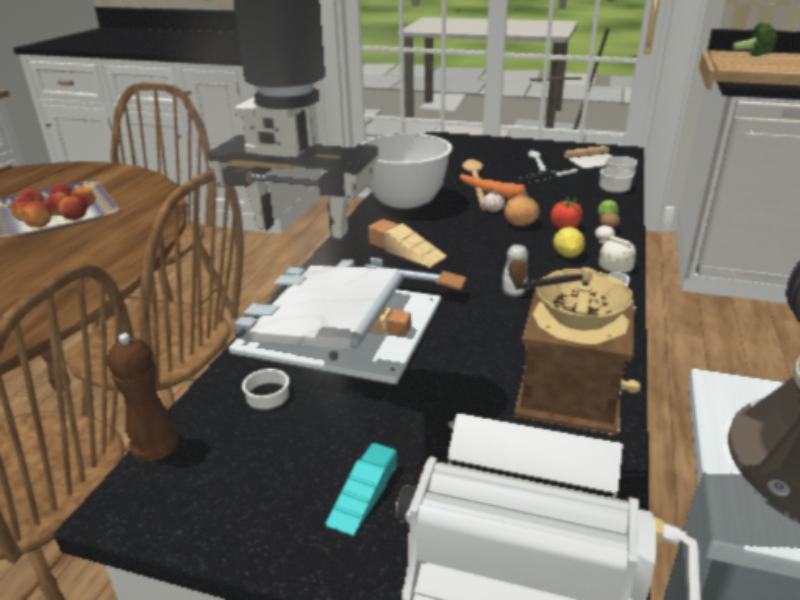

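The scene shows wedge-like things at side (800x600): turquoise wedge (362,488), larger wooden wedge behind the press (405,243), and small wooden wedge under the panel with its grip (398,322). The last fits: not turquoise, the smaller of the wooden ones, and propping the panel. I'll confirm this in a crop and use it for corners too.

```bash
python3 - <<'E'
import cv2,pickle,numpy as np
fs=pickle.load(open('f0.pkl','rb'))
c=fs["side"]["color"][135:255,140:320,::-1]
d=fs["scene"]["color"][155:245,155:345,::-1]
a=cv2.resize(c,(540,360),interpolation=cv2.INTER_CUBIC)
b=cv2.resize(d,(507,240),interpolation=cv2.INTER_CUBIC)
o=np.zeros((600,540,3),np.uint8);o[:360]=a;o[360:,:507]=b
cv2.imwrite('pics/crop.png',o)
cv2.imwrite('pics/wrist.png',cv2.resize(fs["wrist"]["color"][...,::-1],(800,600)))
E
```

```text
(no output)
```

View pics/crop.png

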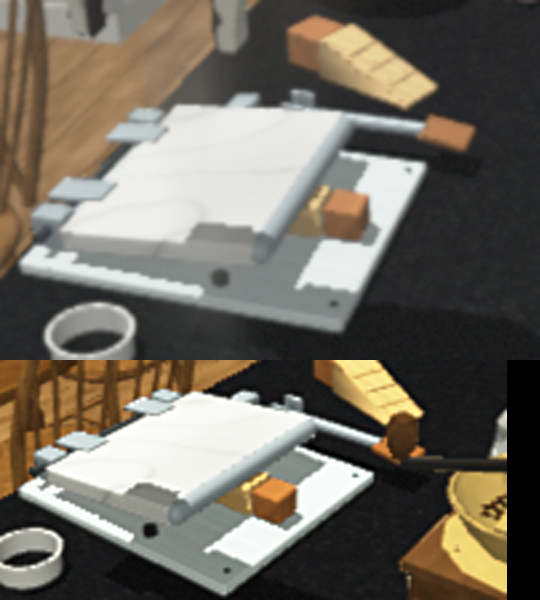

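View pics/wrist.png

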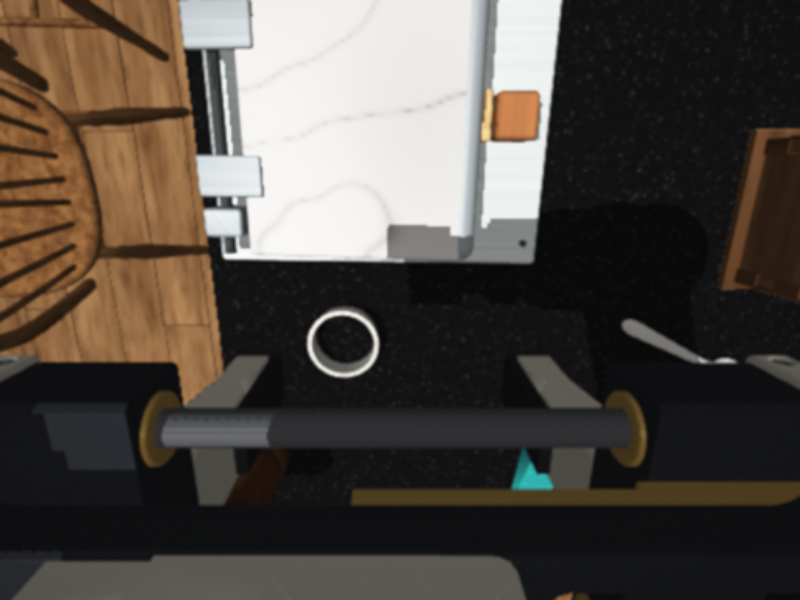

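```bash
cat > h.py <<'E'
import numpy as np
def ray(f,u,v,z):
    T=f['cam_to_world'];d=T[:3,:3]@np.linalg.inv(f['mtx'])@[u,v,1];o=T[:3,3]
    return (o+d*(z-o[2])/d[2])
def proj(f,p):
    T=f['cam_to_world'];c=T[:3,:3].T@(np.array(p)-T[:3,3]);k=f['mtx']@c;return k[:2]/k[2]
E
python3 - <<'E'
import pickle,numpy as np,cv2
from h import *
fs=pickle.load(open('f0.pkl','rb'))
S,W,C=fs['side'],fs['wrist'],fs['scene']
sc=lambda u,v,z:ray(S,u/3+140,v/3+135,z).round(4)[:2]
w=lambda u,v,z:ray(W,u*.64,v*.64,z).round(4)[:2]
cc=lambda u,v,z:ray(C,u*190/507+155,(v-360)*.375+155,z).round(4)[:2]
print('side corners FR FL BL',sc(427,163,.012),sc(343,330,.012),sc(20,268,.003))
print('scene',cc(374,478,.012),cc(225,590,.012),cc(20,493,.006))
print('wrist FL',w(535,250,.012),'BL',w(225,260,.0),'FRdir',w(560,0,.012))
# grip in wrist by colour
h=cv2.cvtColor(W['color'],cv2.COLOR_RGB2HSV)
m=cv2.inRange(h,(3,120,90),(14,255,255));m[:,:290]=0;m[:,360:]=0;m[110:]=0
c=max(cv2.findContours(m,0,2)[0],key=cv2.contourArea);r=cv2.minAreaRect(c);print(r)
print('grip corners',[ray(W,*p,.0415).round(4)[:2] for p in cv2.boxPoints(r)])
print('grip ctr side/scene',sc(345,200,.0415),cc(272,488,.0415))
print('paddle',sc(447,130,.035),cc(408,447,.035))
print('spoon/shaker', w(740,362,0.0),w(630,325,0),ray(S,515*.64,290*.64,0).round(3))
E
```

```text
side corners FR FL BL [ 0.5457 -0.2383] [0.5457 0.0094] [ 0.8213 -0.0075]
scene [ 0.54  -0.231] [0.5459 0.0016] [ 0.8149 -0.0051]
wrist FL [ 0.5515 -0.0126] BL [ 0.8239 -0.0016] FRdir [ 0.5507 -0.1984]
((329.5, 74.0), (30.0, 29.0), 90.0)
grip corners [array([ 0.6028, -0.1318]), array([ 0.5703, -0.1318]), array([ 0.5672, -0.1003]), array([ 0.6007, -0.1003])]
grip ctr side/scene [ 0.5828 -0.1156] [ 0.5827 -0.1153]
paddle [ 0.5334 -0.2612] [ 0.525  -0.2707]
spoon/shaker [0.3402 0.0979] [0.4519 0.0602] [ 0.43  -0.312  0.   ]
```

Crop shows the small ribbed wedge under the panel with its orange-brown grip (side crop ~(345,215)), while the larger wooden one lies behind at (360,65); the wrist view shows the grip at (515,115). So it's the one under the panel. Quick clearance check on the mill.

```bash
python3 - <<'E'
import pickle
from h import *
fs=pickle.load(open('f0.pkl','rb'));S,W,C=fs['side'],fs['wrist'],fs['scene']
for n,f,p in [('mill side',S,[(517,415),(620,428)]),('mill scene',C,[(472,437),(570,487)]),('cutter',S,[(266,395)]),('roller side',S,[(450,420),(620,485),(420,460)])]:
  print(n,[ray(f,u*.64,v*.64,0).round(3)[:2].tolist() for u,v in p])
print('mill bowl at z=.2',ray(S,583*.64,285*.64,.14)[:2],ray(C,560*.64,330*.64,.14)[:2])
print('mill bowl at z=.12',ray(S,583*.64,285*.64,.11)[:2],ray(C,560*.64,330*.64,.11)[:2])
print('cutter wrist',ray(W,343*.64,343*.64,.015)[:2])
E
python3 -m jog '[[1,[0,0,0],0],[1,[20,15,0],0.18],[1,[45,35,10],0.36],[1,[70,55,20],0.54],[1,[95,75,40],0.72],[1,[116,90,60],0.9],[1,[116,90,80],1.08],[1,[116,90,100],1.26],[1,[116,90,120],1.44],[1,[116,90,120],1.57],[1,[116,90,120],1.57],[1,[116,90,120],1.57]]'
```

```text
mill side [[0.377, 0.017], [0.245, 0.006]]
mill scene [[0.379, 0.012], [0.25, 0.015]]
cutter [[0.719, 0.071]]
roller side [[0.46, 0.051], [0.243, 0.107], [0.478, 0.133]]
mill bowl at z=.2 [ 0.31645211 -0.10633933] [ 0.31801251 -0.07261331]
mill bowl at z=.12 [ 0.31658241 -0.16103587] [ 0.33271905 -0.1199216 ]
cutter wrist [0.71923666 0.07209649]
t: 1.65
eef_pos: [0.5852, -0.116, 0.1209]
ee_rot: [3.142, 0.001, -3.138]
force: [-0.1, -0.2, 0.1]
width: 0.0878
gripper_force: 0.0
```

```bash
cat >> h.py <<'E'
def tri(*obs):
    A=np.zeros((3,3));b=np.zeros(3)
    for f,u,v in obs:
        T=f['cam_to_world'];d=T[:3,:3]@np.linalg.inv(f['mtx'])@[u,v,1];d/=np.linalg.norm(d);M=np.eye(3)-np.outer(d,d);A+=M;b+=M@T[:3,3]
    return np.linalg.solve(A,b)
E
python3 - <<'E'
import pickle,cv2
from h import *
from station import optics
fs=pickle.load(open('f0.pkl','rb'));S,W,C=fs['side'],fs['wrist'],fs['scene']
s=.64
print('knob',tri((S,518*s,270*s),(C,478*s,288*s)),'bowl ctr',tri((S,583*s,285*s),(C,560*s,325*s)))
print('tray corner',tri((S,455*s,418*s),(C,343*s,425*s)), tri((S,620*s,440*s),(C,487*s,497*s)))
f=optics.grab_frame('wrist');h=cv2.cvtColor(f['color'],cv2.COLOR_RGB2HSV)
pickle.dump(f,open('w1.pkl','wb'))
m=cv2.inRange(h,(3,120,90),(14,255,255))
for c in cv2.findContours(m,0,2)[0]:
  if cv2.contourArea(c)>300:
    r=cv2.minAreaRect(c);print(r,[ray(f,*p,.0415).round(4)[:2].tolist() for p in cv2.boxPoints(r)])
cv2.imwrite('pics/w1.png',cv2.resize(f['color'][...,::-1],(800,600)))
E
```

```text
knob [ 0.3930297  -0.00088332  0.20540376] bowl ctr [ 0.31536412 -0.06015411  0.15994384]
tray corner [0.42183835 0.19785004 0.13421828] [0.26354228 0.21052629 0.15707665]
((248.5, 203.0), (36.0, 37.0), 90.0) [[0.5669, -0.1325], [0.5668, -0.1018], [0.599, -0.1011], [0.5991, -0.1331]]
((68.52371215820312, 145.5216522216797), (55.03408432006836, 47.13315200805664), 87.39744567871094) [[0.5146, -0.276], [0.5128, -0.2393], [0.5563, -0.2443], [0.5582, -0.2832]]
```

View pics/w1.png

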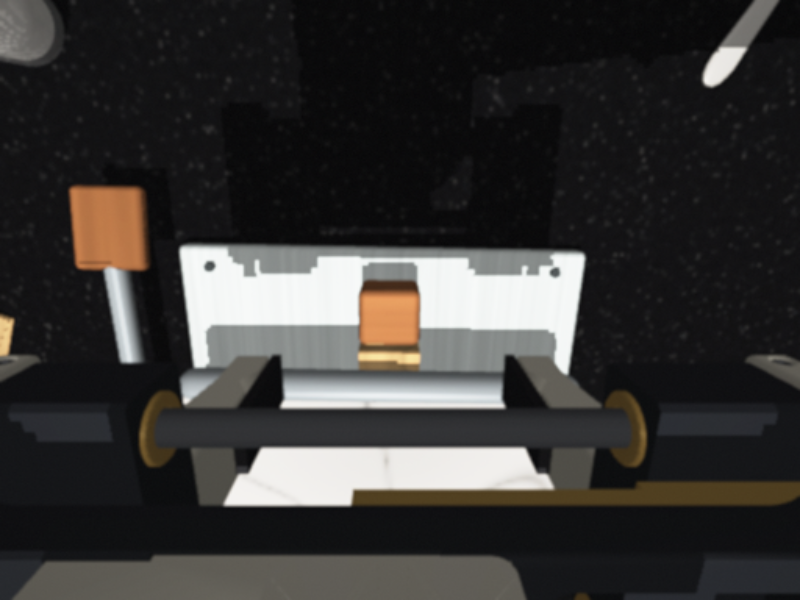

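The wrist view shows the grip at (390,315), centred between the fingers; the paddle is at (110,225) and the lever shaft is clear. Descend and grip.

```bash
python3 -m jog '[[1,[2,-1,30],0],[1,[2,-1,60],0],[1,[2,-1,80],0],[1,[2,-1,90],0],[1,[2,-1,90],0],[-1,[2,-1,90],0],[-1,[2,-1,90],0],[-1,[2,-1,90],0],[-1,[2,-1,90],0],[-1,[2,-1,90],0],[-1,[2,-1,90],0]]' 40
```

```text
t: 3.08
eef_pos: [0.5829, -0.1172, 0.0306]
ee_rot: [-3.141, -0.0, -3.141]
force: [0.0, -2.6, 0.8]
width: 0.0333
gripper_force: 39.9
```

```bash
cat > look.py <<'E'
import cv2,sys
from h import *
from station import status,optics
# paddle: orange-brown blob nearest prior, seen in side; top centre -> height at known x,y
f=optics.grab_frame('side');h=cv2.cvtColor(f['color'],cv2.COLOR_RGB2HSV)
m=cv2.inRange(h,(3,120,60),(14,255,255))
u,v=proj(f,(.533,-.264,.04)).astype(int)
r=np.zeros_like(m);r[v-22:v+22,u-26:u+26]=m[v-22:v+22,u-26:u+26]
M=cv2.moments(r,True);c=(M['m10']/M['m00'],M['m01']/M['m00'])
zs=np.linspace(.01,.08,141)
def P(z): return proj(f,(.533+.0*z,-.264,z))
z=zs[np.argmin([abs(P(z)[1]-c[1]) for z in zs])]
s=status.get_state()
print('t',round(s['t'],2),'paddle px',np.round(c,1),M['m00'],'z~',round(z,4),'lev~',round(float(np.arcsin((.056-z)/.14)),3),'x',s['eef_pos'].__getitem__(0).round(4),'F',np.round(s['force'],1),'w',round(s['width'],4))
if len(sys.argv)>1: cv2.imwrite(sys.argv[1],cv2.resize(f['color'][130:250,150:310,::-1],(800,600),interpolation=cv2.INTER_CUBIC))
E
python3 look.py
```

```text
t 3.12 paddle px [289.1 178.9] 125.0 z~ 0.032 lev~ 0.172 x 0.5829 F [-1.5 -0.9  1.1] w 0.0336
```

```bash
for i in 1; do python3 -m jog '[[-1,[2,0,0],0],[-1,[4,0,0],0],[-1,[6,0,0],0]]'; done; python3 look.py
```

```text
t: 3.5
eef_pos: [0.5768, -0.1171, 0.0306]
ee_rot: [-3.142, 0.0, -3.141]
force: [0.7, -1.5, 0.3]
width: 0.0336
gripper_force: 39.9
t 3.55 paddle px [289.2 178.9] 126.0 z~ 0.032 lev~ 0.172 x 0.5766 F [-0.  -1.6 -0.2] w 0.0339
```

```bash
python3 -m jog '[[-1,[2,0,0],0],[-1,[4,0,0],0]]'|grep force; python3 look.py;  python3 -m jog '[[-1,[2,0,0],0]]'|grep force:;python3 -m jog '[[-1,[2,0,0],0]]'|grep force:; python3 look.py
```

```text
force: [0.7, -2.7, -0.6]
gripper_force: 39.9
t 3.85 paddle px [288.9 178.9] 129.0 z~ 0.0315 lev~ 0.176 x 0.5726 F [ 0.3 -1.9  0.7] w 0.0339
force: [0.5, -1.9, -0.4]
gripper_force: 39.9
force: [0.6, -0.7, 0.1]
gripper_force: 39.9
t 4.15 paddle px [289.3 179. ] 122.0 z~ 0.0315 lev~ 0.176 x 0.5686 F [-0.9 -2.   0.4] w 0.0337
```

Still taking up play (14 mm so far).

```bash
python3 -m jog '[[-1,[2,0,0],0]]'|grep force:;python3 -m jog '[[-1,[2,0,0],0]]'|grep force:;python3 -m jog '[[-1,[1,0,0],0]]'|grep force:; python3 look.py
```

```text
force: [5.1, -1.2, -2.6]
gripper_force: 39.9
force: [5.1, -0.4, -4.3]
gripper_force: 39.9
force: [5.7, 0.1, -4.1]
gripper_force: 39.9
t 4.58 paddle px [290. 179.] 108.0 z~ 0.0315 lev~ 0.176 x 0.5648 F [ 5.4  0.1 -4.8] w 0.034
```

```bash
for i in 1 ; do python3 -m jog '[[-1,[1,0,0],0],[-1,[2,0,0],0],[-1,[3,0,0],0]]'|grep force:; python3 look.py;python3 -m jog '[[-1,[1,0,0],0],[-1,[2,0,0],0],[-1,[3,0,0],0]]'|grep force:; python3 look.py;  done
```

```text
force: [6.8, -0.1, -4.4]
gripper_force: 39.9
t 5.0 paddle px [290.5 178.9] 98.0 z~ 0.0315 lev~ 0.176 x 0.5622 F [ 6.2  0.1 -5.1] w 0.0334
force: [5.2, 0.2, -5.2]
gripper_force: 39.9
t 5.42 paddle px [291.1 179. ] 90.0 z~ 0.0315 lev~ 0.176 x 0.5588 F [ 5.2  0.6 -3.8] w 0.0338
```

```bash
python3 -m jog '[[-1,[1,0,0],0],[-1,[2,0,0],0],[-1,[3,0,0],0]]'|grep force:; python3 look.py pics/s2.png
```

```text
force: [3.2, 0.5, -3.7]
gripper_force: 39.9
t 5.85 paddle px [291.9 178.8] 74.0 z~ 0.032 lev~ 0.172 x 0.5549 F [ 3.5  1.  -3.3] w 0.0337
```

View pics/s2.png

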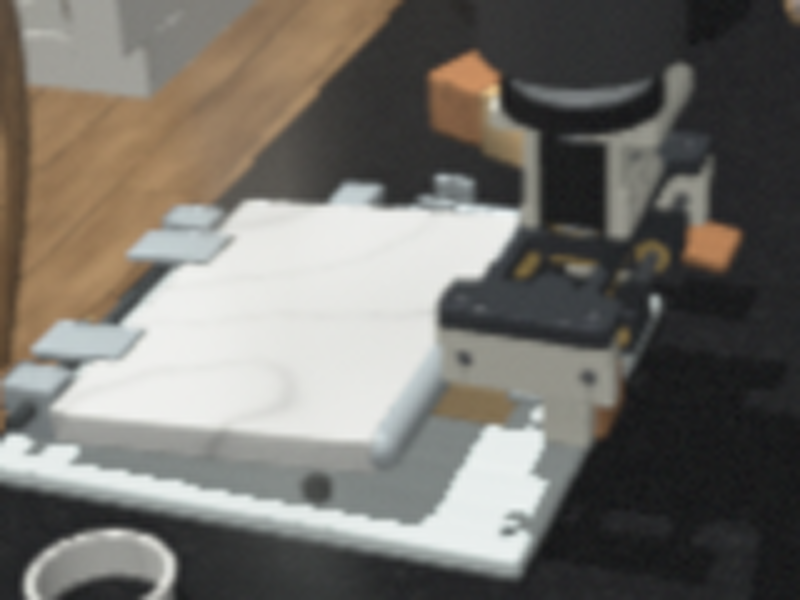

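The gripper now partly hides the paddle at crop (712,245), but the bullnose's left end at crop (388,448) is clear. I'll track that for panel height.

```bash
cat > look2.py <<'E'
import cv2,sys,pickle,os
from h import *
from station import status,optics
f=optics.grab_frame('side')
def g(im,k=4):
    a=cv2.cvtColor(im,cv2.COLOR_RGB2GRAY).astype(np.float32);a=cv2.resize(a,None,fx=k,fy=k,interpolation=cv2.INTER_CUBIC)
    return a
if not os.path.exists('ref.pkl'): pickle.dump(f,open('ref.pkl','wb'))
R=pickle.load(open('ref.pkl','rb'))
x0,x1,y0,y1=192,236,204,226
t=g(R['color'])[y0*4:y1*4,x0*4:x1*4]
im=g(f['color'])[(y0-20)*4:(y1+20)*4,(x0-8)*4:(x1+8)*4]
r=cv2.matchTemplate(im,t,cv2.TM_CCOEFF_NORMED);_,b,_,loc=cv2.minMaxLoc(r)
du,dv=loc[0]/4-8,loc[1]/4-20
p=lambda z:proj(f,(.617,-.006,z))
k=(p(.03)-p(.049))[1]/19
s=status.get_state()
print('t',round(s['t'],2),'shift px',du,dv,round(b,3),'px/mm',round(k,3),'-> drop mm',round(dv/k,1),'TCP',s['eef_pos'].round(4),'F',np.round(s['force'],1))
if len(sys.argv)>1: cv2.imwrite(sys.argv[1],cv2.resize(f['color'][130:250,150:310,::-1],(800,600),interpolation=cv2.INTER_CUBIC))
E
python3 look2.py; python3 -m jog '[[-1,[1,0,0],0],[-1,[2,0,0],0]]'|grep force:; python3 look2.py
python3 - <<'E'
import cv2,pickle
from h import *
a=pickle.load(open('ref.pkl','rb'))['color'];b=pickle.load(open('f0.pkl','rb'))['side']['color']
A,B=[cv2.Sobel(cv2.resize(cv2.cvtColor(i,cv2.COLOR_RGB2GRAY).astype(np.float32),None,fx=4,fy=4,interpolation=2),cv2.CV_32F,0,1,ksize=5) for i in(a,b)]
t=B[204*4:226*4,192*4:236*4];r=cv2.matchTemplate(A[196*4:234*4,184*4:244*4],t,cv2.TM_CCOEFF_NORMED);_,m,_,l=cv2.minMaxLoc(r);print('f0->ref',l[0]/4-8,l[1]/4-8,m)
E
```

```text
t 5.9 shift px 0.0 0.0 1.0 px/mm 0.368 -> drop mm 0.0 TCP [ 0.5549 -0.1169  0.0306] F [ 3.5  0.7 -2.1]
force: [3.2, 0.4, -1.8]
gripper_force: 39.9
t 6.2 shift px 0.0 0.5 0.998 px/mm 0.368 -> drop mm 1.4 TCP [ 0.5526 -0.1171  0.0306] F [ 2.6 -0.3 -1.4]
f0->ref 0.5 0.5 0.22657491266727448
```

```bash
python3 -m jog '[[-1,[1,0,0],0],[-1,[2,0,0],0]]'|grep force:; python3 look2.py;python3 -m jog '[[-1,[1,0,0],0],[-1,[2,0,0],0]]'|grep force:; python3 look2.py
```

```text
force: [5.0, -0.3, -3.5]
gripper_force: 39.9
t 6.5 shift px 0.25 0.75 0.998 px/mm 0.368 -> drop mm 2.0 TCP [ 0.5511 -0.1171  0.0306] F [ 4.  -0.4 -2.2]
force: [6.0, 0.8, -3.2]
gripper_force: 39.9
t 6.8 shift px 0.25 1.0 0.997 px/mm 0.368 -> drop mm 2.7 TCP [ 0.5491 -0.117   0.0306] F [ 4.9  0.7 -3.4]
```

```bash
cat > look3.py <<'E'
import cv2,pickle
from h import *
from station import status,optics
f=optics.grab_frame('side');f0=pickle.load(open('f0.pkl','rb'))['side'];R=pickle.load(open('ref.pkl','rb'))
def bot(f):  # lower / upper boundary of orange in columns of the paddle's right part
    h=cv2.cvtColor(cv2.resize(f['color'],None,fx=4,fy=4,interpolation=cv2.INTER_CUBIC),cv2.COLOR_RGB2HSV)
    m=cv2.inRange(h,(3,120,90),(16,255,255))[150*4:215*4]
    return [tuple((np.nonzero(m[:,int(u*4)])[0][[0,-1]]/4+150).round(2)) if m[:,int(u*4)].any() else None for u in (288,290,292,294)]
for n,i in(('f0',f0),('ref',R),('now',f)):print(n,bot(i))
print('px/mm',(proj(f,(.533,-.264,.02))-proj(f,(.533,-.264,.04)))[1]/20, status.get_state()['t'])
E
python3 look3.py
```

```text
f0 [(np.float64(174.5), np.float64(183.25)), (np.float64(175.25), np.float64(184.0)), (np.float64(176.0), np.float64(184.5)), (np.float64(176.25), np.float64(185.0))]
ref [(np.float64(176.5), np.float64(182.0)), (np.float64(175.75), np.float64(182.5)), (np.float64(174.75), np.float64(183.0)), (np.float64(175.25), np.float64(183.75))]
now [None, None, (np.float64(176.0), np.float64(181.5)), (np.float64(175.0), np.float64(182.0))]
px/mm 0.3256363029355128 6.85
```

```bash
python3 -m jog '[[-1,[0,0,0],0],[-1,[0,0,0],0],[-1,[0,0,0],0],[-1,[0,0,0],0],[-1,[0,0,0],0],[-1,[0,0,0],0]]'|grep force:; python3 look2.py;python3 -m jog '[[-1,[1,0,0],0],[-1,[2,0,0],0],[-1,[3,0,0],0],[-1,[4,0,0],0],[-1,[5,0,0],0],[-1,[6,0,0],0]]'|grep force:; python3 look2.py;python3 -m jog '[[-1,[1,0,0],0],[-1,[2,0,0],0],[-1,[3,0,0],0],[-1,[4,0,0],0],[-1,[5,0,0],0],[-1,[6,0,0],0]]'|grep force:; python3 look2.py; python3 look3.py
```

```text
force: [5.5, 0.1, -3.2]
gripper_force: 39.9
t 7.65 shift px 0.25 1.0 0.997 px/mm 0.368 -> drop mm 2.7 TCP [ 0.5491 -0.117   0.0306] F [ 5.3 -1.  -2.6]
force: [8.4, 0.6, -2.9]
gripper_force: 39.9
t 8.45 shift px 0.5 1.25 0.996 px/mm 0.368 -> drop mm 3.4 TCP [ 0.5437 -0.117   0.0308] F [ 7.   0.3 -4.4]
force: [3.4, 0.3, -1.4]
gripper_force: 39.9
t 9.25 shift px 0.5 1.75 0.994 px/mm 0.368 -> drop mm 4.8 TCP [ 0.5368 -0.117   0.0306] F [ 4.3  0.5 -1.5]
f0 [(np.float64(174.5), np.float64(183.25)), (np.float64(175.25), np.float64(184.0)), (np.float64(176.0), np.float64(184.5)), (np.float64(176.25), np.float64(185.0))]
ref [(np.float64(176.5), np.float64(182.0)), (np.float64(175.75), np.float64(182.5)), (np.float64(174.75), np.float64(183.0)), (np.float64(175.25), np.float64(183.75))]
now [None, None, None, None]
px/mm 0.3256363029355128 9.3
```

```bash
python3 -m jog '[[-1,[1,0,0],0],[-1,[2,0,0],0],[-1,[3,0,0],0],[-1,[4,0,0],0],[-1,[5,0,0],0],[-1,[6,0,0],0],[-1,[6,0,0],0],[-1,[6,0,0],0],[-1,[6,0,0],0],[-1,[6,0,0],0],[-1,[6,0,0],0]]'|grep force:; python3 look2.py
```

```text
force: [4.7, -0.4, -1.5]
gripper_force: 39.9
t 10.72 shift px 1.0 2.75 0.986 px/mm 0.368 -> drop mm 7.5 TCP [ 0.5312 -0.117   0.0306] F [ 5.6 -0.9 -1.2]
```

```bash
python3 -m jog '[[-1,[1,0,0],0],[-1,[2,0,0],0],[-1,[3,0,0],0],[-1,[4,0,0],0],[-1,[5,0,0],0],[-1,[6,0,0],0]]'|grep force:; python3 look2.py;python3 -m jog '[[-1,[1,0,0],0],[-1,[2,0,0],0],[-1,[3,0,0],0],[-1,[4,0,0],0],[-1,[5,0,0],0],[-1,[6,0,0],0]]'|grep force:; python3 look2.py;  python3 -m jog '[[-1,[1,0,0],0],[-1,[2,0,0],0],[-1,[3,0,0],0],[-1,[4,0,0],0],[-1,[5,0,0],0],[-1,[6,0,0],0],[-1,[6,0,0],0],[-1,[6,0,0],0],[-1,[6,0,0],0],[-1,[6,0,0],0]]'|grep force:; python3 look2.py pics/s3.png
```

```text
force: [7.6, -0.5, -3.5]
gripper_force: 39.9
t 11.53 shift px 1.0 3.0 0.982 px/mm 0.368 -> drop mm 8.2 TCP [ 0.5261 -0.1169  0.0308] F [ 6.8 -0.5 -3.8]
force: [5.5, -0.6, -1.7]
gripper_force: 39.9
t 12.32 shift px 1.25 3.25 0.977 px/mm 0.368 -> drop mm 8.8 TCP [ 0.5191 -0.117   0.0306] F [ 4.2  0.7 -1.9]
force: [-0.1, 0.8, 2.8]
gripper_force: 39.9
t 13.62 shift px 1.25 4.0 0.953 px/mm 0.368 -> drop mm 10.9 TCP [ 0.5127 -0.1171  0.0305] F [-0.   0.1  0.2]
```

View pics/s3.png

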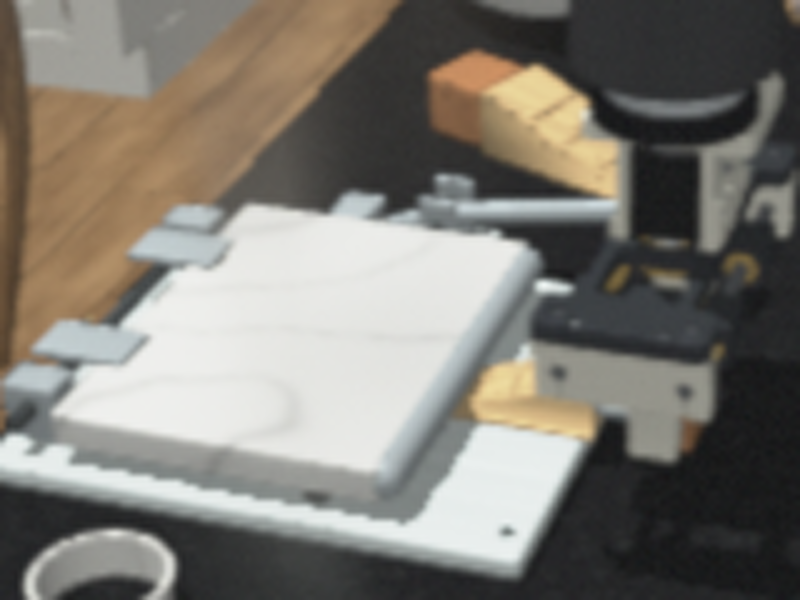

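Panel shut: the bullnose lies low along crop (390,490)–(535,255), and pull force is zero with the wedge sitting loosely at (530,400). Check where the turquoise decoy lies while drawing the wedge out.

```bash
python3 -m jog '[[-1,[3,0,0],0],[-1,[6,0,0],0],[-1,[10,0,0],0],[-1,[15,0,0],0],[-1,[20,0,0],0],[-1,[25,0,0],0],[-1,[30,0,0],0],[-1,[36,0,0],0],[-1,[36,0,0],0]]'|egrep 'force:|pos'; python3 - <<'E'
import pickle
from h import *
S=pickle.load(open('f0.pkl','rb'))['side'];s=.64
print('turq',[ray(S,u*s,v*s,z).round(3)[:2] for u,v,z in((327,525,0),(352,532,0),(398,462,.0),(365,445,.02),(378,445,.03))])
E
python3 look2.py
```

```text
eef_pos: [0.4762, -0.1172, 0.0306]
force: [-1.0, -1.1, -0.4]
gripper_force: 39.9
turq [array([0.549, 0.256]), array([0.52 , 0.257]), array([0.503, 0.143]), array([0.544, 0.146]), array([0.525, 0.152])]
t 14.8 shift px 1.25 4.0 0.954 px/mm 0.368 -> drop mm 10.9 TCP [ 0.4766 -0.1171  0.0306] F [-0.  -0.  -1.1]
```

```bash
python3 -m jog '[[-1,[0,0,-15],0],[-1,[0,0,-40],0],[-1,[0,0,-65],0],[-1,[0,0,-80],0],[-1,[-25,0,-80],0],[-1,[-55,20,-80],0],[-1,[-69,60,-80],0],[-1,[-69,100,-80],0],[-1,[-69,140,-80],0],[-1,[-69,175,-80],0],[-1,[-69,192,-80],0],[-1,[-69,192,-80],0],[-1,[-69,192,-60],0],[-1,[-69,192,-40],0],[-1,[-69,192,-40],0]]'|egrep 'force:|pos';python3 - <<'E'
from station import optics
import cv2
f=optics.grab_frame('side')
cv2.imwrite('pics/s4.png',cv2.resize(f['color'][130:370,130:370,::-1],(600,600),interpolation=2))
E
```

```text
eef_pos: [0.5447, 0.0735, 0.0692]
force: [-0.3, 0.1, -1.1]
gripper_force: 39.9
```

View pics/s4.png

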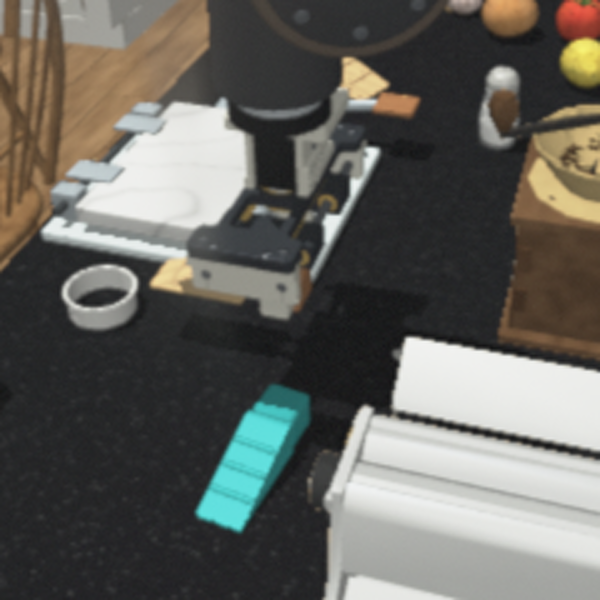

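The wedge hangs level in the jaws, tip near (160,285), with cutter at (100,297) and turquoise at (255,460) clear. Set it down 10 mm nearer the robot.

```bash
python3 -m jog '[[-1,[10,0,10],0],[-1,[10,0,25],0],[-1,[10,0,38],0],[-1,[10,0,44],0],[-1,[10,0,47],0],[-1,[10,0,49],0],[-1,[10,0,50],0],[-1,[10,0,50],0]]'|egrep 'force:|pos'; python3 -m jog '[[0.1,[0,0,0],0],[0.1,[0,0,0],0],[0.1,[0,0,0],0],[0.1,[0,0,0],0]]'|egrep 'force:|pos|width'; python3 -m jog '[[0.1,[0,0,-15],0],[0.1,[0,0,-40],0],[0.1,[0,0,-80],0],[0.1,[0,0,-120],0],[0.1,[0,0,-120],0]]'|egrep 'force:|pos|width'
python3 - <<'E'
from station import optics
import cv2
from h import *
f=optics.grab_frame('side')
cv2.imwrite('pics/s5.png',cv2.resize(f['color'][130:290,130:370,::-1],(780,520),interpolation=2))
h=cv2.cvtColor(f['color'],cv2.COLOR_RGB2HSV);m=cv2.inRange(h,(3,120,60),(16,255,255))
for c in cv2.findContours(m,0,2)[0]:
  if cv2.contourArea(c)>40:print(cv2.boundingRect(c))
for p in((.533,-.264,.056),(.56,-.264,.056),(.53,.074,.03)):print(proj(f,p))
E
```

```text
eef_pos: [0.5359, 0.075, 0.0207]
force: [0.1, 0.2, -0.3]
gripper_force: 39.9
eef_pos: [0.5359, 0.075, 0.0206]
force: [-0.4, -0.1, 0.6]
width: 0.0479
gripper_force: 0.0
eef_pos: [0.5379, 0.0758, 0.1451]
force: [0.0, -0.2, -0.5]
width: 0.048
gripper_force: 0.0
(11, 352, 24, 32)
(0, 304, 10, 40)
(240, 254, 19, 21)
(12, 191, 22, 36)
(95, 190, 51, 58)
(280, 167, 18, 10)
(352, 128, 21, 19)
(99, 127, 26, 55)
(294, 112, 50, 32)
(0, 100, 121, 252)
(73, 56, 13, 40)
[289.56457277 170.92618019]
[279.69139066 169.67314214]
[251.95189576 258.35446941]
```

View pics/s5.png

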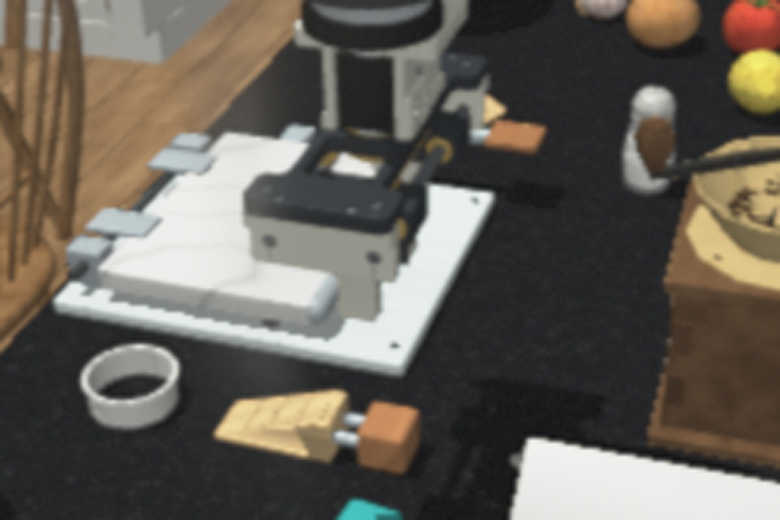

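The wedge lies flat at (320,430), clear of press, cutter and decoy; the panel is shut and the paddle (515,137) is up. Now go above the paddle with jaws shut.

```bash
python3 -m jog '[[0.1,[0,-10,-15],0],[-1,[5,-40,-15],0],[-1,[5,-85,-15],0],[-1,[5,-135,-15],0],[-1,[5,-185,-15],0],[-1,[5,-235,-15],0],[-1,[5,-285,-15],0],[-1,[5,-325,-15],0],[-1,[5,-340,-15],0],[-1,[5,-340,-15],0],[-1,[5,-340,-15],0]]' 20; python3 - <<'E'
from station import optics
import cv2
from h import *
f=optics.grab_frame('wrist');h=cv2.cvtColor(f['color'],cv2.COLOR_RGB2HSV);m=cv2.inRange(h,(3,120,60),(16,255,255))
for c in cv2.findContours(m,0,2)[0]:
  if cv2.contourArea(c)>150:
    r=cv2.minAreaRect(c);print(r,ray(f,*r[0],.056).round(4),cv2.boundingRect(c))
g=cv2.cvtColor(f['color'],cv2.COLOR_RGB2GRAY)
cv2.imwrite('pics/w6.png',f['color'][...,::-1])
E
```

```text
t: 20.27
eef_pos: [0.5309, -0.2644, 0.1555]
ee_rot: [3.141, -0.001, -3.14]
force: [0.1, 0.7, 0.0]
width: 0.0008
gripper_force: 0.0
((248.5, 204.49998474121094), (40.99999237060547, 44.99999237060547), 0.0) [ 0.5365 -0.2657  0.056 ] (228, 182, 42, 46)
((464.2052917480469, 15.712821960449219), (94.12989807128906, 30.28590202331543), 1.0416266918182373) [ 0.3834 -0.1     0.056 ] (417, 0, 95, 32)
```

View pics/w6.png

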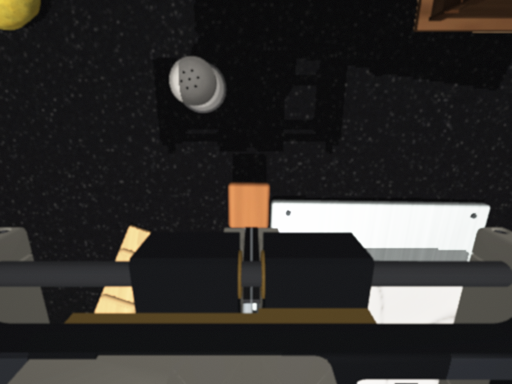

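The wrist view shows the paddle at (248,205) just ahead of the closed fingers, shaker (200,85) and the big wedge (120,270) clear. Press down.

```bash
python3 -m jog '[[-1,[-3,-1,25],0],[-1,[-3,-1,50],0],[-1,[-3,-1,70],0],[-1,[-3,-1,78],0],[-1,[-3,-1,81],0],[-1,[-3,-1,84],0]]'|egrep 'pos|^force';python3 -m jog '[[-1,[0,0,2],0],[-1,[0,0,4],0],[-1,[0,0,6],0],[-1,[0,0,8],0],[-1,[0,0,10],0],[-1,[0,0,12],0],[-1,[0,0,14],0],[-1,[0,0,16],0],[-1,[0,0,18],0],[-1,[0,0,20],0]]'|egrep 'pos|^force'
```

```text
eef_pos: [0.5347, -0.2659, 0.0723]
force: [-0.4, 0.2, -0.6]
eef_pos: [0.5327, -0.2661, 0.0521]
force: [-5.8, 1.9, 7.5]
```

```bash
python3 -m jog '[[-1,[0,0,2],0],[-1,[0,0,4],0],[-1,[0,0,6],0],[-1,[0,0,8],0],[-1,[0,0,9],0]]'|egrep 'pos|^force';for i in 1 2 3; do python3 -m jog '[[-1,[0,0,1],0]]'|egrep 'pos|^force'; done
```

```text
eef_pos: [0.5325, -0.2661, 0.0429]
force: [-5.9, 1.3, 6.1]
eef_pos: [0.5325, -0.2661, 0.042]
force: [-4.7, 0.9, 7.0]
eef_pos: [0.5325, -0.2661, 0.041]
force: [-6.0, 1.1, 6.7]
eef_pos: [0.5326, -0.2661, 0.04]
force: [-5.1, 1.3, 6.3]
```

```bash
for i in 1 2 3 4; do python3 -m jog '[[-1,[0,0,0.7],0]]'|egrep 'pos|^force'; done
```

```text
eef_pos: [0.5326, -0.2661, 0.0394]
force: [-6.8, 1.4, 9.6]
eef_pos: [0.5326, -0.2662, 0.039]
force: [-6.2, 3.0, 11.7]
eef_pos: [0.5326, -0.2661, 0.0385]
force: [-8.1, 2.3, 15.0]
eef_pos: [0.5326, -0.2662, 0.0381]
force: [-8.0, 2.0, 17.6]
```

Lower stop reached (force rising at z≈0.039). Hold, verify, then ease up.

```bash
python3 -m jog '[[-1,[0,0,0],0],[-1,[0,0,0],0],[-1,[0,0,0],0],[-1,[0,0,0],0],[-1,[0,0,0],0],[-1,[0,0,0],0],[-1,[0,0,0],0],[-1,[0,0,0],0],[-1,[0,0,0],0],[-1,[0,0,0],0]]'|egrep 'pos|^force'; python3 look2.py pics/s7.png; python3 -m jog '[[-1,[0,0,-1],0],[-1,[0,0,-3],0],[-1,[0,0,-5],0],[-1,[0,0,-7],0],[-1,[0,0,-9],0],[-1,[0,0,-11],0],[-1,[0,0,-13],0],[-1,[0,0,-15],0],[-1,[0,0,-17],0],[-1,[0,0,-19],0],[-1,[0,0,-21],0],[-1,[0,0,-22.5],0],[-1,[0,0,-24],0],[-1,[0,0,-25.5],0],[-1,[0,0,-27],0]]'|egrep 'pos|^force'; python3 -m jog '[[-1,[0,0,-1],0],[-1,[0,0,-2],0],[-1,[0,0,-3],0],[-1,[0,0,-4],0],[-1,[0,0,-5],0],[-1,[0,0,-6],0],[-1,[0,0,-7],0],[-1,[0,0,-8],0],[-1,[0,0,-9],0],[-1,[0,0,-10],0]]'|egrep 'pos|^force'; python3 look2.py
```

```text
eef_pos: [0.5327, -0.2662, 0.0383]
force: [-8.7, 3.2, 16.7]
t 25.12 shift px -1.25 -3.0 0.99 px/mm 0.368 -> drop mm -8.2 TCP [ 0.5327 -0.2662  0.0383] F [-8.2  3.1 15.4]
eef_pos: [0.5338, -0.2661, 0.0647]
force: [-3.4, 1.8, 5.6]
eef_pos: [0.534, -0.2661, 0.0737]
force: [0.3, -1.0, 0.2]
t 28.3 shift px 1.25 4.0 0.953 px/mm 0.368 -> drop mm 10.9 TCP [ 0.5341 -0.2661  0.0738] F [-0.2 -1.  -0.1]
```

View pics/s7.png

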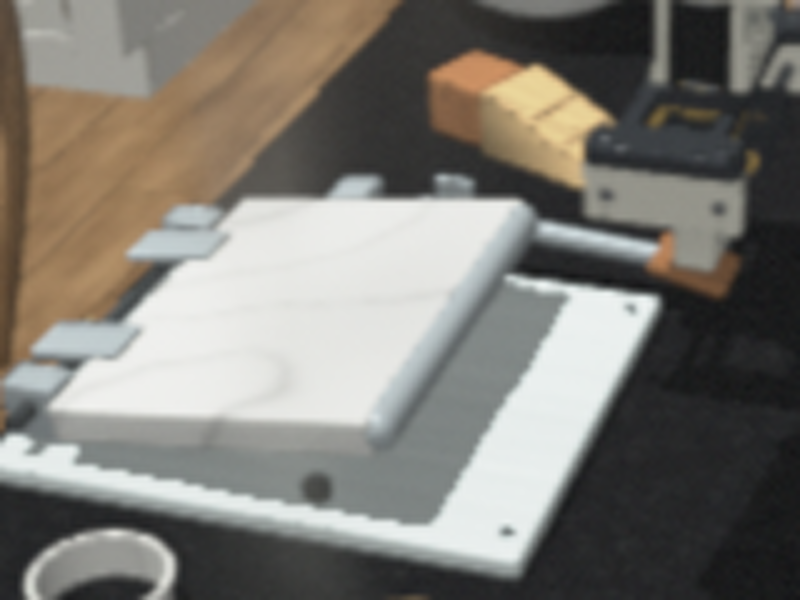

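The picture at the stop showed the panel raised (bullnose end up at (380,430)) with the paddle pressed at (695,265); it's now shut again and contact is off. Retreat and hand in.

```bash
python3 -m jog '[[-1,[0,0,-15],0],[-1,[0,0,-40],0],[-1,[0,0,-80],0],[-1,[0,0,-100],0],[-1,[0,0,-100],0],[-1,[0,0,-100],0]]'|egrep 'pos|^force'; python3 look2.py; python3 -c "
from station import order;print(order.job_done())"
```

```text
eef_pos: [0.5338, -0.2659, 0.1738]
force: [-0.1, 0.5, -0.3]
t 29.1 shift px 1.25 4.0 0.954 px/mm 0.368 -> drop mm 10.9 TCP [ 0.5336 -0.2659  0.1733] F [-0.6 -0.3 -0.1]
the job is handed in; nothing more can be done
None
```

I worked the wedge out rib by rib until the panel shut and laid it flat clear of the press. I then pressed the lever to its stop, held it and eased it back until the panel shut, and handed the job in at about 29 s (the hand-in returned no verdict).

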